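# Drag a rejected book out of its desk rack into the wire basket

## Robot

A 6-joint arm with a two-finger parallel gripper is mounted at the origin on the work surface. World frame = base frame: x ahead of the robot, y to its left, z up, the work surface at z = 0. Lengths are in mm, angles in rad, forces in N, time in s.
With the tool pointing down it reaches from about 250 to 775 mm from the base axis. Payload 8.9 kg.
Tool frame: the origin (TCP) lies between the finger pads; the fingertips stand manip.tip_reach ahead of it and the grasp point (between the pads) lies 2 mm behind it (manip.tip_reach is the distance from the TCP to the fingertips, in mm); z points along the fingers, y is the direction in which the jaws open and shut (so a half turn about z gives the same grasp; the last joint's range is limited). The gripper opens to 85 mm and grips with 20 to 120 N. Pads are 22 mm wide; open, the fingers measure 114 mm over their backs; the gripper's body (76 mm by 85 mm) begins 54 mm behind the grasp point. The pads swing forward as they close: fully open they stand 13 mm farther back than shut.
Start: joints at [1.104, 0.291, -0.153, 1.127, 0, 1.431], TCP at [169.024, 497.046, 248.305] pointing down, gripper open.
Joint ranges: [-2.52, 2.52], [-0.91, 1.74], [-1.3, 1.37], [-1.96, 2.02], [-1.52, 1.47], [-3.14, 3.14]. Speed limits (rad/s): [2.22, 2.22, 2.79, 3.14, 3.14, 3.14].

## Interface

Orientations are given as a unit quaternion [x, y, z, w].
In Python, from station import manip gives the robot as it stands.
- The arm moves only by the tool move_arm, never from a script. Its argument "commands" is a list of rows, each a list of 4 numbers: the shift along the tool's x, y, z each as a share of 150 mm, from -1 to 1, then the turn about the tool's z as a share of 90 degrees, from -1 to 1. In form: [[x, y, z, spin], ...]. A call has 1 to 20 rows; each row is the pose to reach, as a shift and turn from the pose commanded when the call began, along the tool's axes at that moment; what a row does not reach only later rows make up. A row lasts 1/8 s, in which the tool goes at most 62.5 mm and 10.7 degrees, less where a joint would pass 70% of its speed; a pose out of reach is approached as far as the arm can. A call with a number of a shift or a turn outside -1 to 1 is refused whole. A call with a gripper value outside its range is refused whole. "gripper" is the opening, from -1 (shut) to 1 (fully open), so that 0 is half open, set as the call begins (left out, the last holds). The fingers move at their own pace and stop on an object; the grip force is fixed at half the most. Time passes only in rows, so rows that repeat a pose let the fingers close. It gives the time, the measured TCP pose, the force and the opening at its end, in the units of the state.
- manip.state(): the state, without advancing time (a new reading comes with each control period).
- manip.grab_frame(name): name is "scene" or "top" or "wrist"; returns a dict with "frame" (400x640x3 uint8, red, green, blue), "mtx" (3x3 intrinsics, pixels), "extrinsics" (4x4, takes a point from world to camera coordinates). Camera axes: x right, y up, looking along -z (the intrinsics and any distortion apply to the point x, -y, -z); pixel columns grow to the right and rows downward; lengths in mm; the calibration is good to about 2 mm. A picture is of the moment at which its call begins. There is no depth.
- manip.finish_job(): hands the job in, once; it reports no verdict.
The state is a dict: "time_s": time; "joint_pos": joint angles; "dq": joint speeds; "joint_torque": joint torques, N m; "tcp_pos": TCP position; "ee_rot": TCP orientation; "contact_force": force on the tool from outside, world axes, zero at the start; "torque": the same for the moment, N m; "gripper_width": finger opening in mm.
Only numpy, scipy, OpenCV 4.12 (cv2) and the standard library are available. Lean on these libraries where they do the work, as an engineer would, in place of code of your own. Each camera call takes 0.05 s, during which the arm holds its last target.

## Task

The red book in the two-lane desk rack is to be given away: bring it out through the open end of its lane, without lifting it over the walls, so that it drops into the wire basket standing there, and leave it lying well down inside the basket, clear of the rack. It is boxed in too tightly to be gripped, so it has to be dragged from above with fingertips pressed on its cover: its weight is not known, so press harder if the fingers slip, but never with more than 40 N. Leave the green book in its lane, and do not disturb the statuette, the mug or the pen cup.

Things in the scene. Friction and masses are not known exactly. Their poses are not given: they have to be found in the camera images.
- rack: Fixed brown wooden rack, 264 (x) x 196 (y) x 127 mm tall. Origin: centre of its underside. Two lanes along y, centred at x = -64 and +64 mm, each 120 mm wide, slippery floor 85 mm above the origin. Walls rise 42 mm over the floor: 8 mm thick at x = -128, 0, +128 mm, and a back wall with inner face at y = +90 mm. Lanes are open above and at the front, y = -98 mm, where the floor stops.
- near_lane_mouth (a point): Middle of the floor's edge at the open end of the lane at the rack's x = -64 mm; axes as the rack's (-y points out of the lane).
- far_lane_mouth (a point): The same for the lane at the rack's x = +64 mm.
- red_book: The rejected book: a closed hardback with red cover and two thin gold bands, 104 (x) x 160 (y) x 28 mm thick, lying flat in one of the two lanes (either one) with its length along the lane. It may weigh 0.35 to 0.7 kg. Origin: centre of its underside; z up. Its gap to the side walls is about 8 mm and to the back wall 2 to 12 mm, too small for a finger.
- red_book_center (a point): Centre of the red book's volume, 14 mm above its underside.
- green_book: A book of the same size with a green cover, in the other lane; it stays there. Origin: centre of its underside.
- basket: Black wire basket, fixed, open above, standing on the desk with its long wall 2 to 10 mm in front of the rack's open end and spanning both lanes: 300 (x) x 224 (y) x 75 mm tall, walls 5 mm thick, floor 4 mm thick. Origin: centre of its underside; axes parallel to the rack's. Its rim lies 10 mm below the lane floors.
- statuette: White marble seated figure on an 80 mm square foot, 156 mm tall, standing behind the rack's closed end. Origin: centre of its underside. Bystander.
- mug: Blue ceramic mug, 76 mm across, 90 mm tall, beyond the basket's far long wall from the rack. Origin: centre of its underside. Bystander.
- pen_cup: Empty brass pen cup, 72 mm across, 100 mm tall, behind the rack's closed end. Origin: centre of its underside. Bystander.
There are look-alikes about, which are no part of the job. Several things have the shape of the red_book; the one meant has the colours described above.

How it is judged (in metres and radians):
At the end, for the whole second after the job is handed in: The red book rests in the wire basket, its centre inside the walls and at least 20 mm below the rim, not touching the rack and at rest; the green book is within 20 mm of where it started; the statuette, mug and pen cup stand upright within 30 mm of where they started (x of red_book_center in the frame of basket between -0.145 and 0.145 m and y of red_book_center in the frame of basket between -0.107 and 0.107 m and z of red_book_center in the frame of basket below 0.055 m and contact force between red_book and rack below 0.2 N and linear speed of red_book below 0.02 m/s and angular speed of red_book below 0.2 rad/s and distance of green_book from where it was at the start of the episode below 0.02 m and distance of each of statuette, mug, pen_cup from where it was at the start of the episode below 0.03 m and angle between each of statuette, mug, pen_cup's own z axis and vertical below 0.2 rad).
It fails at once if the robot presses on the red book with more than 40 N (contact force between any of the fingers, the arm and red_book above 40 N).
It fails at once if the green book is shifted by more than 20 mm (distance of green_book from where it was at the start of the episode above 0.02 m).
It fails at once if the statuette, the mug or the pen cup is shifted by more than 30 mm or tipped (distance of any of statuette, mug, pen_cup from where it was at the start of the episode above 0.03 m or angle between any of statuette, mug, pen_cup's own z axis and vertical above 0.2 rad).
It fails at once if the red book is lifted (its centre more than 0.16 m above the desk, 60 mm above where it starts) (height (world z) of red_book_center above 0.16 m).
It also fails if it takes over 58 s, if anything falls off the work surface, if the arm or the gripper's body presses on something with over 40 N, if the wrist force passes 120 N, or if a joint passes its speed limit or range.

## Working session

There is one attempt and no reset: what is moved stays moved. The work goes in short steps, Python scripts to look and compute and a tool call to move; the robot and the scene stay as the last step left them, time stands still between calls to the robot, and variables do not carry over. Pictures are saved under pics/ and viewed, and the job is handed in when it is done.

Besides the shell and the picture viewer there is one more tool, called after "Call:" as name(argument=value, ...), one argument or row to a line, values as JSON. move_arm: Moves the arm, as the interface text tells. Its arguments: {"type":"object","properties":{"commands":{"type":"array","items":{"type":"array","items":{"type":"number","minimum":-1,"maximum":1}}},"gripper":{"type":"number"}},"required":["commands"]}

```bash
mkdir -p pics
python3 - <<'E'
from station import manip
import cv2,json
s=manip.state();print(s, manip.tip_reach)
for n in("scene","top","wrist"):
    f=manip.grab_frame(n);cv2.imwrite(f"pics/a_{n}.png",f["frame"][:,:,::-1])
    print(n,f["mtx"].tolist(),f["extrinsics"].round(4).tolist(),[k for k in f])
E
```

```text
{'time_s': 0.0, 'joint_pos': array([ 1.10366596e+00,  2.91293688e-01, -1.54135731e-01,  1.12672273e+00,
        1.26986840e-05,  1.43152544e+00]), 'dq': array([ 0.00052377, -0.00272809,  0.00035366, -0.00178129,  0.00142165,
       -0.00123629]), 'joint_torque': array([ 2.89188756e-03, -5.37149870e+01,  3.31365895e+01,  1.58655160e-02,
       -1.80485983e-05, -2.21917162e-05]), 'tcp_pos': array([168.84092506, 496.65341245, 247.72183151]), 'ee_rot': array([ 1.63196483e-01,  9.86593355e-01, -6.45091142e-04, -2.08467392e-04]), 'contact_force': array([ 0.12031877, -0.17823743,  0.49991512]), 'torque': array([-0.01627384,  0.01450497, -0.01234865]), 'gripper_width': 85.8423039106786} 17.0
scene [[503.7874471890532, 0.0, 316.9013708253004], [0.0, 503.7874471890532, 196.23119316900298], [0.0, 0.0, 1.0]] [[-0.86, 0.5102, -0.0101, 434.0971], [-0.4146, -0.687, 0.5967, 281.5555], [0.2975, 0.5174, 0.8024, -1750.8027], [0.0, 0.0, 0.0, 1.0]] ['frame', 'mtx', 'extrinsics']
top [[404.51264969495946, 0.0, 315.68186390176095], [0.0, 404.51264969495946, 194.78171195171385], [0.0, 0.0, 1.0]] [[0.0418, -0.9991, -0.0038, 94.8991], [0.9785, 0.0402, 0.2021, -597.379], [-0.2017, -0.0121, 0.9794, -1209.723], [0.0, 0.0, 0.0, 1.0]] ['frame', 'mtx', 'extrinsics']
wrist [[283.8676701171885, 0.0, 318.2920051284059], [0.0, 283.8676701171885, 201.79924282086148], [0.0, 0.0, 1.0]] [[0.3214, 0.9469, -0.0017, -524.8231], [-0.9026, 0.3058, -0.3028, 39.7562], [-0.2862, 0.0989, 0.953, -379.7311], [0.0, 0.0, 0.0, 1.0]] ['frame', 'mtx', 'extrinsics']
```

View pics/a_scene.png

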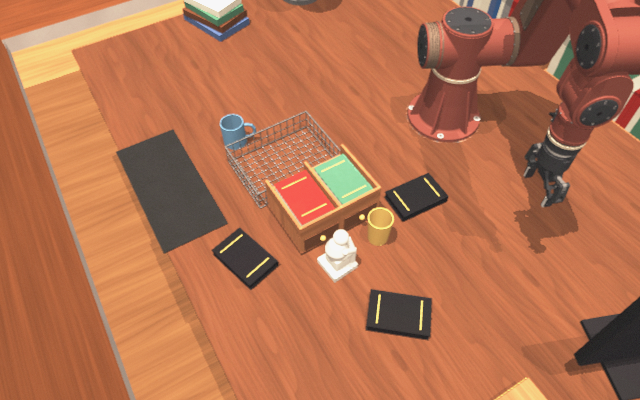

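View pics/a_top.png

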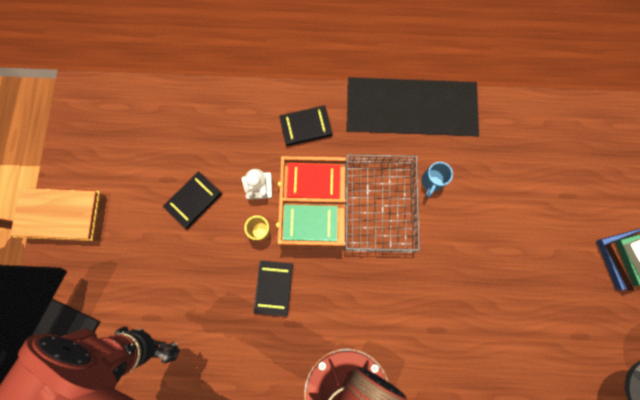

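View pics/a_wrist.png

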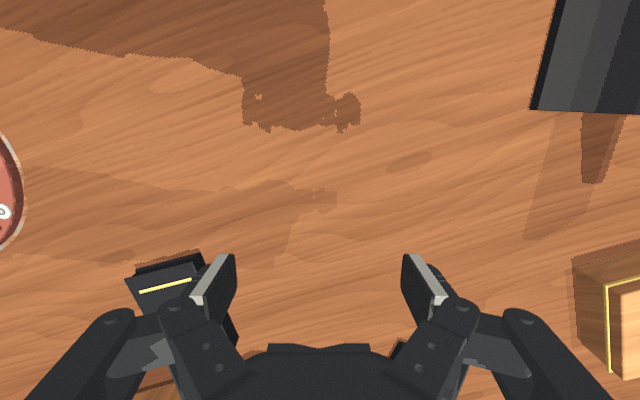

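The scene view shows the red book at about (303,195) and the green one at (343,178). In the top view, red is at (313,181), in the lane with larger x, and the basket lies to the right (world -y). Next I'll zoom in for corner pixels.

Run:
```python
import cv2,numpy as np
t=cv2.imread("pics/a_top.png");s=cv2.imread("pics/a_scene.png")
def z(im,x,y,w,h,k,n):
    cv2.imwrite(n,cv2.resize(im[y:y+h,x:x+w],None,fx=k,fy=k,interpolation=cv2.INTER_CUBIC))
z(t,235,140,200,130,4,"pics/b_top.png"); z(s,215,105,180,180,3.3,"pics/b_scene.png")
for n,im in(("top",t),("scene",s)):
    b,g,r=[im[:,:,i].astype(int) for i in range(3)]
    h=cv2.cvtColor(im,cv2.COLOR_BGR2HSV)
    for c,m in(("red",(r>140)&(g<45)&(b<50)),("green",(g>r+40)&(g>b+15))):
        m=m.astype(np.uint8)
        m=cv2.morphologyEx(m,cv2.MORPH_CLOSE,np.ones((7,7)))
        nn,l,st,ce=cv2.connectedComponentsWithStats(m)
        i=1+st[1:,4].argmax();cn,_=cv2.findContours((l==i).astype(np.uint8),0,2)
        print(n,c,st[i],ce[i].round(1),cv2.boxPoints(cv2.minAreaRect(cn[0])).round(1).tolist(),cv2.approxPolyDP(cn[0],5,True)[:,0].tolist())
```

```text
Traceback (most recent call last):
ValueError: attempt to get argmax of an empty sequence
```

View pics/b_top.png

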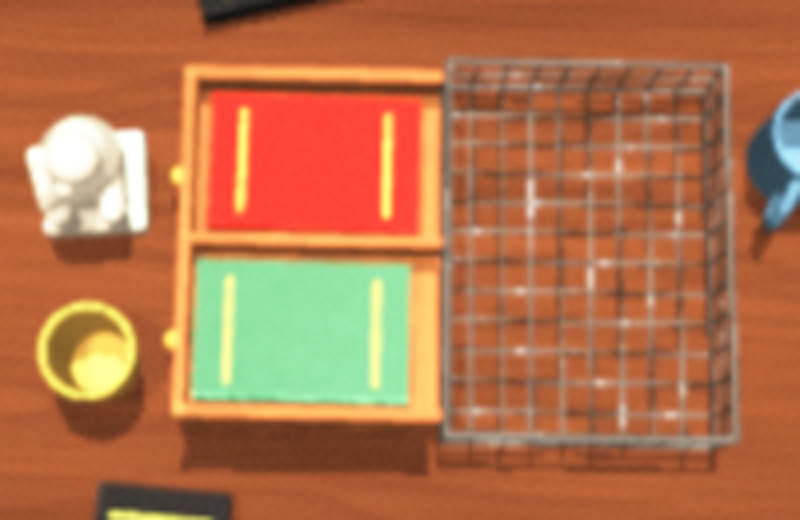

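View pics/b_scene.png

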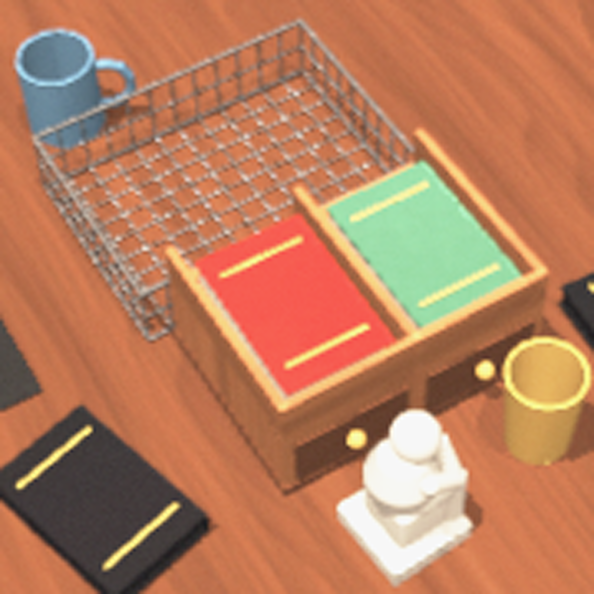

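```bash
cat > h.py <<'E'
import numpy as np
K={"scene":np.array([[503.787,0,316.901],[0,503.787,196.231],[0,0,1]]),"top":np.array([[404.513,0,315.682],[0,404.513,194.782],[0,0,1]])}
def P(K,E):
    D=np.diag([1,-1,-1.]);return K@D@E[:3]
def tri(obs):
    A=[]
    for M,(u,v) in obs: A+= [u*M[2]-M[0],v*M[2]-M[1]]
    A=np.array(A);A/=np.linalg.norm(A[:,:3],axis=1)[:,None]
    X=np.linalg.lstsq(A[:,:3],-A[:,3],rcond=None);return X[0],np.abs(A@np.r_[X[0],1]).max()
def ray(M,uv,z):
    A=np.array([uv[0]*M[2]-M[0],uv[1]*M[2]-M[1]]);return np.linalg.solve(A[:,:2],-A[:,2]*z-A[:,3])
E
python3 - <<'E'
from h import *
from station import manip
f={n:manip.grab_frame(n) for n in("top","scene")}
M={n:P(f[n]["mtx"],f[n]["extrinsics"]) for n in f}
pts={"band_f_far":((388,112),(222,275)),"band_f_near":((388,219),(302,238)),"band_b_far":((244,107),(286,366)),"band_b_near":((239,213),(368,326)),
"rk_b_far":((185,67),(284,408)),"rk_b_near":((172,415),(546,270)),"rk_f_far":((443,70),(170,250)),"rk_f_c":((441,240),(300,188)),"rk_f_near":((440,418),(420,132)),
"bk_far_-y":((727,66),(37,137)),"bk_near_-y":((738,440),(300,25)),"bk_near_+y":((444,438),(415,155)),
"gband_f_far":((376,281),(428,184)),"gband_b_near":((226,385),(419,304))}
for k,(t,s) in pts.items():
    X,e=tri([(M["top"],(235+t[0]/4-.375,140+t[1]/4-.375)),(M["scene"],(215+s[0]/3.3-.35,105+s[1]/3.3-.35))])
    print(k,X.round(1),e.round(1))
for n,t in dict(statu=(90,130),pencup=(88,352),mug=(790,150)).items(): print(n,ray(M["top"],(235+t[0]/4,140+t[1]/4),{"statu":156,"pencup":100,"mug":90}[n]).round())
E
```

```text
band_f_far [665.6  75.5 117.6] 2.4
band_f_near [584.3  72.2 111.8] 1.8
band_b_far [665.2 185.2 116.9] 2.5
band_b_near [584.4 184.2 113.3] 1.3
rk_b_far [690.8 229.8 132.7] 1.7
rk_b_near [430.7 222.9 129.6] 0.0
rk_f_far [695.5  36.3 129.9] 3.7
rk_f_c [565.2  33.9 129.4] 3.2
rk_f_near [435.7  29.6 124. ] 1.6
bk_far_-y [ 724.9 -191.4   75.6] 3.4
bk_near_-y [ 432.4 -199.7   67. ] 2.7
bk_near_+y [428.3  20.2  78.1] 2.9
gband_f_far [505.8  99.9 175.1] 28.3
gband_b_near [486.  171.5  54.8] 30.8
statu [633. 292.]
pencup [476. 290.]
mug [ 656. -239.]
```

The red book's centre is at about (625,129), its top at z≈114, and the rack is yawed by about +0.026 rad. Now I'll shut the gripper, align it with the lane and move towards a point above the rear of the book.

Call:
move_arm(
  commands=[
    [-0.4,-0.1,0,-0.1],
    [-0.8,-0.2,0,-0.2],
    [-1,-0.25,0,-0.226],
    [-1,-0.25,0,-0.226],
    [-1,-0.25,0,-0.226],
  ],
  gripper=-1,
)

```text
time_s: 0.88
tcp_pos: [298.5, 413.4, 248.2]
ee_rot: [-0.013, 1.0, 0.0, -0.0]
contact_force: [0.3, 0.3, -0.4]
gripper_width: 0.0
```

Call:
move_arm(
  commands=[
    [-0.35,-0.26,0,0],
    [-0.7,-0.52,0,0],
    [-1,-0.75,0,0],
    [-1,-0.75,0,0],
    [-1,-0.75,0,0],
  ],
)

```text
time_s: 1.5
tcp_pos: [451.1, 305.6, 248.1]
ee_rot: [-0.014, 1.0, 0.0, -0.0]
contact_force: [-0.9, 0.0, 0.2]
gripper_width: -0.1
```

Call:
move_arm(
  commands=[
    [-0.35,-0.26,0,0],
    [-0.7,-0.52,0,0],
    [-1,-0.7,0,0],
    [-1,-0.7,0,0],
    [-1,-0.7,0,0],
    [-1,-0.7,0,0],
  ],
)

```text
time_s: 2.25
tcp_pos: [603.4, 205.7, 248.6]
ee_rot: [-0.015, 1.0, 0.0, -0.0]
contact_force: [0.4, 0.2, 0.3]
gripper_width: 0.1
```

Run:
```python
from station import manip
import cv2
f=manip.grab_frame("wrist");cv2.imwrite("pics/c_wrist.png",f["frame"][:,:,::-1]);print(f["extrinsics"].round(3).tolist(),manip.state()["tcp_pos"],manip.state()["joint_pos"])
```

```text
[[-0.03, 1.0, -0.0, -187.845], [-0.953, -0.029, -0.303, 620.389], [-0.302, -0.009, 0.953, -195.35], [0.0, 0.0, 0.0, 1.0]] [603.59937648 205.52705393 248.77660847] [2.13527761e-01 5.10665467e-01 1.82854369e-01 1.24279767e+00
 1.67313935e-04 1.84060817e-01]
```

View pics/c_wrist.png

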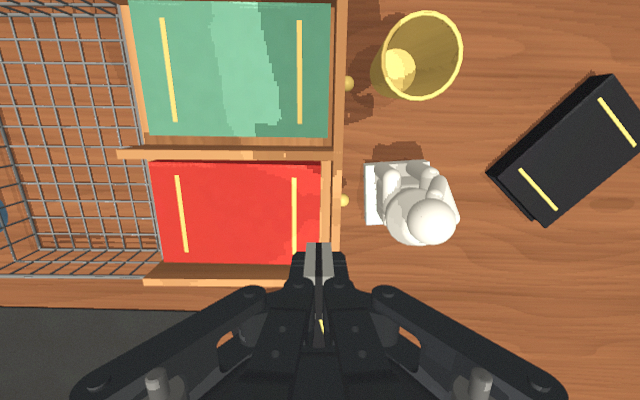

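Run:
```python
from h import *
from station import manip
f=manip.grab_frame("wrist");M=P(f["mtx"],f["extrinsics"])
for n,uv,z in[("book fn",(150,162),113),("book rn",(322,165),113),("book ff",(158,262),113),("band f near",(178,176),113),("band f far",(186,252),113),("band b near",(293,178),113),("band b far",(296,254),113),
 ("centerwall front",(118,150),127),("farwall front outer",(143,284),127),("basket rim +y/far",(155,275),75),("back wall inner",(333,100),127),("statu head",(432,220),150)]:
  print(n,ray(M,uv,z).round(1))
```

```text
book fn [575.4  49.6]
book rn [573.5 208.5]
book ff [679.6  42.4]
band f near [587.9  73.9]
band f far [667.2  72.6]
band b near [586.6 181.7]
band b far [666.1 185. ]
centerwall front [563.2  31.8]
farwall front outer [696.9  32.4]
basket rim +y/far [719.7  12.8]
back wall inner [517.  215.4]
statu head [610.8 302.3]
```

Call:
move_arm(
  commands=[
    [-0.132,-0.173,0.1,0],
    [-0.132,-0.173,0.3,0],
    [-0.132,-0.173,0.5,0],
    [-0.132,-0.173,0.65,0],
    [-0.132,-0.173,0.73,0],
    [-0.132,-0.173,0.73,0],
  ],
)

```text
time_s: 3.1
tcp_pos: [624.7, 178.9, 138.5]
ee_rot: [-0.014, 1.0, -0.0, -0.0]
contact_force: [0.5, 0.6, 0.6]
gripper_width: 0.3
```

Call:
move_arm(
  commands=[
    [0,0,0.015,0],
    [0,0,0.03,0],
    [0,0,0.04,0],
    [0,0,0.045,0],
    [0,0,0.045,0],
  ],
)

```text
time_s: 3.72
tcp_pos: [625.3, 178.5, 132.0]
ee_rot: [-0.014, 1.0, -0.0, -0.0]
contact_force: [-0.3, 0.4, -0.4]
gripper_width: -0.2
```

Call:
move_arm(
  commands=[
    [0,0,0.005,0],
    [0,0,0.01,0],
    [0,0,0.012,0],
    [0,0,0.012,0],
  ],
)

```text
time_s: 4.22
tcp_pos: [625.3, 178.6, 130.2]
ee_rot: [-0.014, 1.0, 0.0, -0.0]
contact_force: [-0.1, 0.7, 1.1]
gripper_width: 0.3
```

Call:
move_arm(
  commands=[
    [0,0,0.004,0],
    [0,0,0.007,0],
    [0,0,0.007,0],
    [0,0,0.007,0],
  ],
)

```text
time_s: 4.72
tcp_pos: [625.3, 178.6, 130.1]
ee_rot: [-0.014, 1.0, 0.0, 0.0]
contact_force: [-1.8, -0.7, 8.0]
gripper_width: 0.1
```

Call:
move_arm(
  commands=[
    [0,0,0.004,0],
    [0,0,0.007,0],
    [0,0,0.007,0],
  ],
)

```text
time_s: 5.1
tcp_pos: [625.3, 178.6, 130.1]
ee_rot: [-0.014, 1.0, 0.0, 0.001]
contact_force: [-6.2, -1.7, 16.1]
gripper_width: 0.2
```

Call:
move_arm(
  commands=[
    [0,-0.02,0,0],
    [0,-0.05,0,0],
    [0,-0.09,0,0],
    [0,-0.13,0,0],
    [0,-0.13,0,0],
  ],
)

```text
time_s: 5.72
tcp_pos: [627.3, 159.8, 130.1]
ee_rot: [-0.014, 1.0, 0.001, 0.002]
contact_force: [-0.1, 2.8, 11.1]
gripper_width: -0.1
```

```bash
cat > look.py <<'E'
from h import *
from station import manip
import cv2,sys
t=sys.argv[1]
s=manip.state();print(s["time_s"],s["tcp_pos"].round(1),s["contact_force"].round(1))
a=manip.grab_frame("top")["frame"][:,:,::-1];b=manip.grab_frame("wrist")["frame"][:,:,::-1];c=manip.grab_frame("scene")["frame"][:,:,::-1]
a=cv2.resize(a[140:270,235:435],(400,260),interpolation=2);c=cv2.resize(c[95:265,215:395],(400,378)[:2],interpolation=2)
o=np.zeros((580,800,3),np.uint8);o[:260,:400]=a;o[:378,400:]=c;o[270:520,:400]=cv2.resize(b,(400,250));cv2.imwrite(f"pics/{t}.png",o)
E
python3 look.py d1
```

```text
5.725 [627.3 159.8 130.1] [-0.1  2.8 11.1]
```

View pics/d1.png

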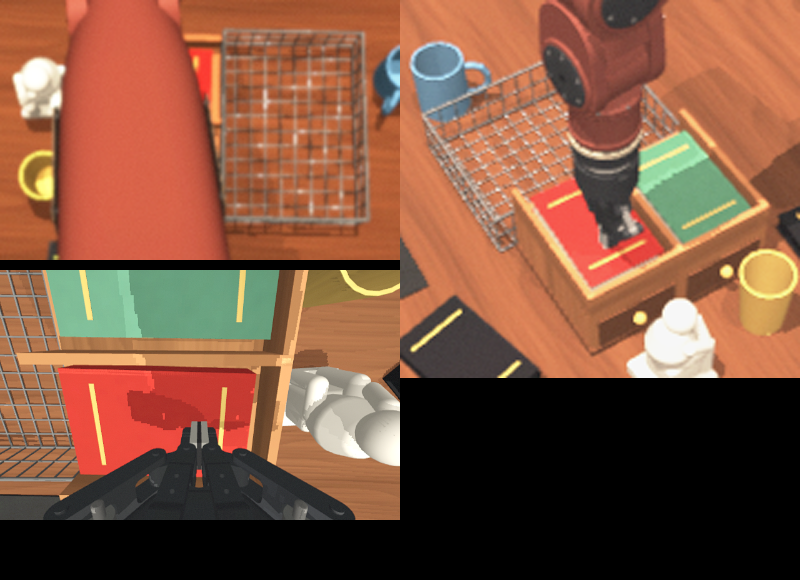

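```bash
cat > bk.py <<'E'
from h import *
from station import manip
import cv2
f=manip.grab_frame("wrist");M=P(f["mtx"],f["extrinsics"]);im=f["frame"].astype(int)
import sys
z=float(sys.argv[1]) if len(sys.argv)>1 else 113
r,g,b=[im[:,:,i] for i in range(3)]
red=((r>90)&(g<0.42*r)&(b<0.42*r)&(r-g>80)).astype(np.uint8)
red=cv2.morphologyEx(red,cv2.MORPH_OPEN,np.ones((3,3)))
for row in range(160,300,20):
    xs=np.where(red[row])[0]
    if len(xs)>20: print(row,xs.min(),xs.max(),ray(M,(xs.min(),row),z).round(1),ray(M,(xs.max(),row),z).round(1))
E
python3 bk.py
```

```text
160 93 399 [576.5  45.9] [572.2 199.3]
180 97 407 [586.7  45.8] [582.3 204.6]
200 102 405 [597.5  46.1] [593.1 204.9]
220 106 402 [608.7  46. ] [604.3 204.7]
240 111 399 [620.5  46.3] [616.1 204.4]
260 114 397 [632.9  45.6] [628.5 204.7]
280 119 394 [645.8  46. ] [641.5 204.4]
```

The fingertips moved 19 mm but the book only about 4, so they slip at roughly 11–16 N. I'll press harder, staying well under 40 N.

Call:
move_arm(
  commands=[
    [0,0,0.005,0],
    [0,0,0.01,0],
    [0,0,0.013,0],
    [0,0,0.013,0],
  ],
)

```text
time_s: 6.42
tcp_pos: [627.3, 159.8, 130.0]
ee_rot: [-0.014, 1.0, 0.001, 0.002]
contact_force: [-6.8, 1.3, 26.4]
gripper_width: 0.3
```

Call:
move_arm(
  commands=[
    [0,-0.01,0,0],
    [0,-0.02,0,0],
    [0,-0.04,0,0],
    [0,-0.06,0,0],
    [0,-0.08,0,0],
    [0,-0.1,0,0],
  ],
)

```text
time_s: 7.18
tcp_pos: [629.0, 146.8, 130.0]
ee_rot: [-0.014, 1.0, 0.003, 0.004]
contact_force: [0.1, 10.3, 21.7]
gripper_width: -0.4
```

```bash
python3 bk.py
```

```text
160 93 399 [578.3  33.4] [573.9 186.2]
180 97 408 [588.6  33.2] [584.1 192. ]
200 101 405 [599.3  33. ] [594.8 191.8]
220 106 402 [610.5  33.4] [606.1 191.6]
240 110 399 [622.2  33.2] [617.9 191.4]
260 114 397 [634.6  33. ] [630.3 191.7]
280 118 394 [647.5  32.8] [643.3 191.5]
```

The book now follows the finger one to one. I'll continue.

Call:
move_arm(
  commands=[
    [0,-0.03,0.001,0],
    [0,-0.06,0.002,0],
    [0,-0.09,0.002,0],
    [0,-0.12,0.002,0],
    [0,-0.15,0.002,0],
    [0,-0.18,0.002,0],
    [0,-0.21,0.002,0],
    [0,-0.24,0.002,0],
  ],
)

```text
time_s: 8.22
tcp_pos: [630.4, 110.7, 130.0]
ee_rot: [-0.014, 1.0, 0.003, 0.004]
contact_force: [-1.0, 11.3, 24.8]
gripper_width: -0.2
```

```bash
python3 bk.py
```

```text
160 92 399 [579.7  -3.1] [575.2 150.2]
180 97 408 [589.9  -2.8] [585.4 156. ]
200 101 405 [600.6  -3. ] [596.2 155.8]
220 105 402 [611.8  -3.2] [607.4 155.6]
240 110 399 [623.6  -2.8] [619.3 155.4]
260 114 397 [635.9  -3. ] [631.6 155.7]
280 119 394 [648.9  -2.7] [644.7 155.5]
```

The book's rear edge is at y≈156, which leaves 66 mm to the back wall. That's enough to lift, get behind it and push it out along the floor.

Call:
move_arm(
  commands=[
    [0,0,-0.05,0],
    [0,0,-0.12,0],
    [0,0.2,-0.15,0],
    [0,0.4,-0.15,0],
    [0.015,0.5,-0.15,0],
    [0.015,0.5,-0.15,0],
    [0.015,0.5,-0.15,0],
  ],
)

```text
time_s: 9.15
tcp_pos: [622.9, 182.2, 148.3]
ee_rot: [-0.013, 1.0, -0.0, -0.0]
contact_force: [0.7, 0.1, 0.1]
gripper_width: -0.2
```

```bash
python3 bk.py; python3 look.py d2
```

```text
160 7 197 [576.7   4.7] [573.7 112.5]
180 0 280 [588.5  -2.9] [584.1 159.4]
200 6 280 [600.7  -3.2] [596.2 159.2]
220 12 280 [613.4  -3.4] [608.9 159. ]
240 18 280 [626.7  -3.7] [622.2 158.9]
260 24 280 [640.6  -3.9] [636.1 158.7]
280 31 280 [655.2  -3.6] [650.7 158.5]
9.2 [622.9 182.  148.3] [-0.  -0.8 -0.1]
```

View pics/d2.png

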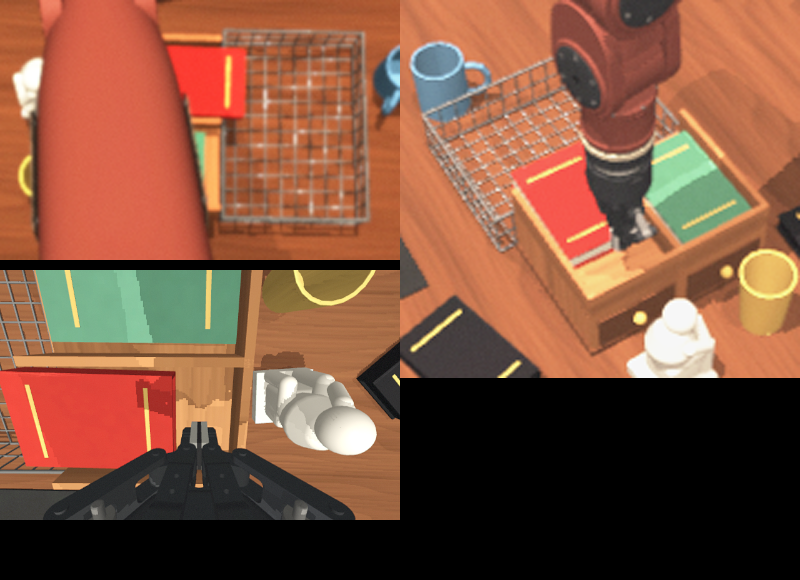

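The pictures show the red book sticking out over the basket, with its rear edge at y≈158. The fingers hover over the gap behind it, so I'll lower them there.

Call:
move_arm(
  commands=[
    [0,0.04,0.05,0],
    [0,0.04,0.12,0],
    [0,0.04,0.18,0],
    [0,0.04,0.23,0],
    [0,0.04,0.25,0],
    [0,0.04,0.25,0],
  ],
)

```text
time_s: 10.1
tcp_pos: [622.7, 189.0, 110.7]
ee_rot: [-0.014, 1.0, -0.0, -0.0]
contact_force: [0.0, 0.5, 1.0]
gripper_width: 0.0
```

Call:
move_arm(
  commands=[
    [0,-0.04,0,0],
    [0,-0.08,0,0],
    [0,-0.1,0,0],
    [0,-0.12,0,0],
    [0,-0.15,0,0],
    [0,-0.18,0,0],
    [0,-0.21,0,0],
    [0,-0.24,0,0],
    [0,-0.27,0,0],
    [0,-0.3,0,0],
  ],
)

```text
time_s: 11.35
tcp_pos: [624.0, 143.8, 111.0]
ee_rot: [-0.014, 1.0, 0.0, 0.0]
contact_force: [-0.6, 2.6, 0.8]
gripper_width: -0.0
```

```bash
python3 bk.py
```

```text
180 0 290 [579.8   1.5] [576.2 130.4]
200 0 293 [589.2  -1.4] [585.4 131.7]
220 4 293 [598.9  -2.6] [595.2 131.7]
240 11 294 [609.1  -2.4] [605.4 132.2]
260 0 290 [620. -11.] [616.1 130.3]
280 0 286 [631.4 -14.5] [627.4 128.2]
```

Call:
move_arm(
  commands=[
    [0,-0.03,0,0],
    [0,-0.06,0,0],
    [0,-0.09,0,0],
    [0,-0.12,0,0],
    [0,-0.15,0,0],
    [0,-0.18,0,0],
    [0,-0.21,0,0],
    [0,-0.24,0,0],
    [0,-0.27,0,0],
    [0,-0.3,0,0],
  ],
)

```text
time_s: 12.65
tcp_pos: [625.0, 98.5, 110.7]
ee_rot: [-0.013, 1.0, -0.0, -0.0]
contact_force: [-0.0, 0.0, 0.4]
gripper_width: 0.0
```

```bash
python3 look.py d3
```

```text
12.65 [625.   98.5 110.7] [-0.   0.   0.4]
```

View pics/d3.png

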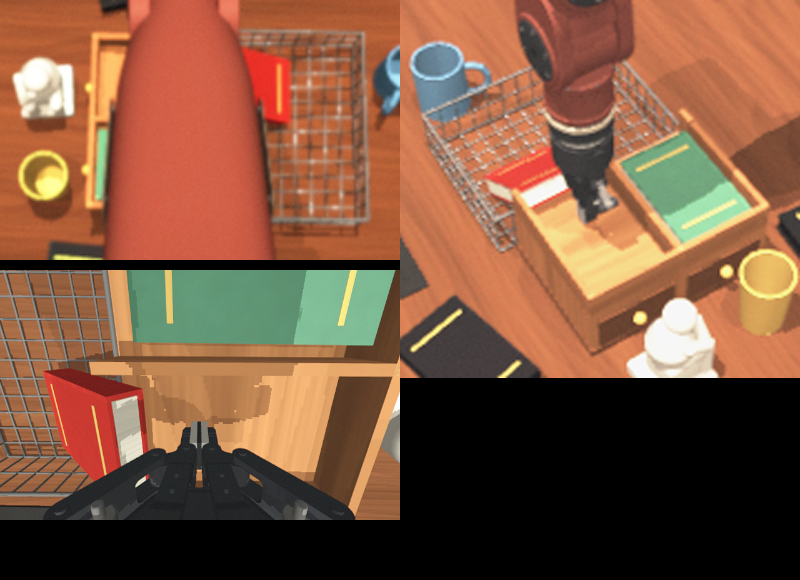

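The book has tipped, nose in the basket and tail resting on the rack edge with its white page edge up. I'll keep pushing the tail.

Call:
move_arm(
  commands=[
    [0,-0.03,0,0],
    [0,-0.07,0,0],
    [0,-0.11,0,0],
    [0,-0.15,0,0],
    [0,-0.19,0,0],
    [0,-0.23,0,0],
    [0,-0.27,0,0],
    [0,-0.31,0,0],
    [0,-0.35,0,0],
  ],
)

```text
time_s: 13.92
tcp_pos: [626.6, 46.3, 110.9]
ee_rot: [-0.014, 1.0, 0.0, 0.0]
contact_force: [-0.6, 1.5, 0.0]
gripper_width: -0.2
```

```bash
python3 look.py d4
```

```text
13.925 [626.6  46.3 110.9] [-0.6  1.5  0. ]
```

View pics/d4.png

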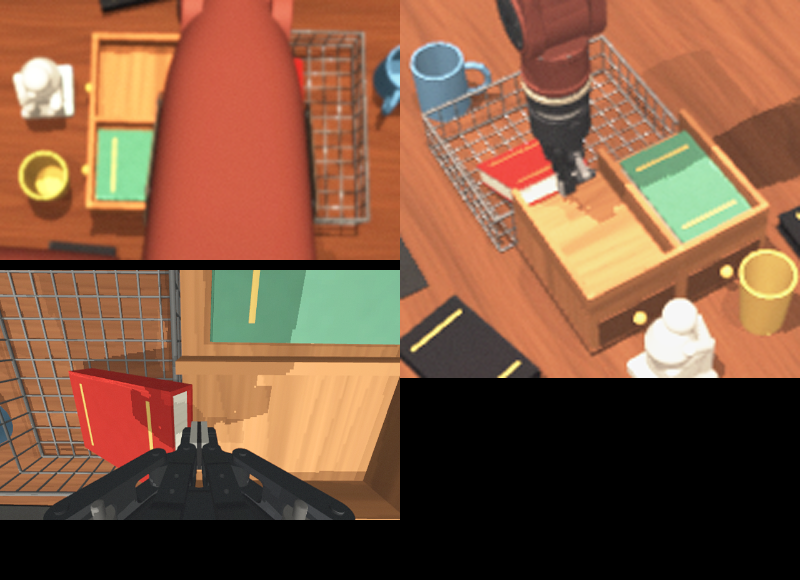

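Call:
move_arm(
  commands=[
    [0,-0.04,0,0],
    [0,-0.08,0,0],
    [0,-0.12,0,0],
    [0,-0.16,0,0],
    [0,-0.2,0,0],
    [0,-0.24,0,0],
    [0,-0.28,0,0],
    [0,-0.28,0,0],
  ],
)

```text
time_s: 15.08
tcp_pos: [627.8, 4.0, 110.9]
ee_rot: [-0.013, 1.0, -0.0, 0.0]
contact_force: [-0.9, -0.1, -0.5]
gripper_width: -0.4
```

```bash
python3 look.py d5
```

```text
15.075 [627.8   4.  110.9] [-0.9 -0.1 -0.5]
```

View pics/d5.png

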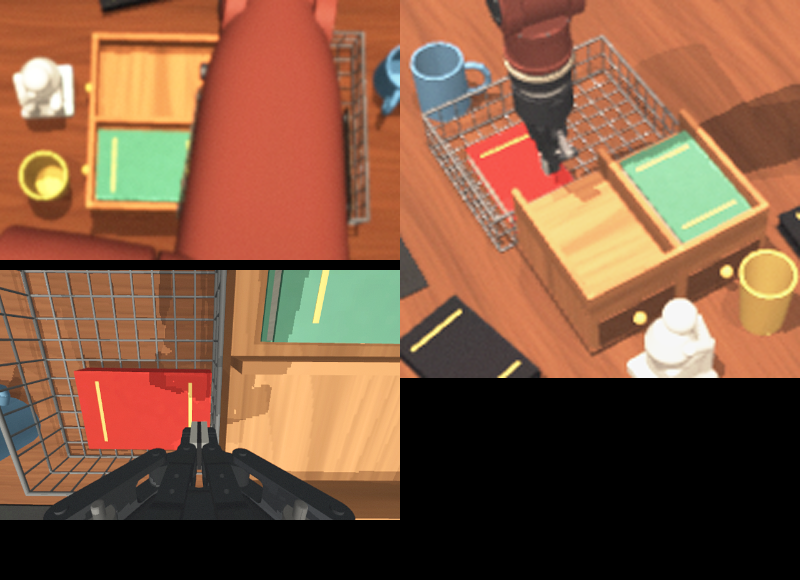

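The book now appears to lie flat in the basket. I'll raise the arm, move it back over the rack and check from the top and scene views.

Call:
move_arm(
  commands=[
    [0,0,-0.3,0],
    [0,0,-0.6,0],
    [0,0,-0.9,0],
    [0.3,0.2,-0.9,0],
    [0.6,0.5,-0.9,0],
    [1,0.9,-0.9,0],
    [1,1,-0.9,0],
    [1,1,-0.9,0],
    [1,1,-0.9,0],
  ],
)

```text
time_s: 16.35
tcp_pos: [474.2, 150.3, 246.0]
ee_rot: [-0.014, 1.0, -0.0, 0.0]
contact_force: [-0.2, 0.1, -0.7]
gripper_width: -0.0
```

Call:
move_arm(
  commands=[
    [0.1,0.3,0,0],
    [0.1,0.6,0,0],
    [0.1,1,0,0],
    [0.1,1,0,0],
    [0.1,1,0,0],
  ],
)

```text
time_s: 16.98
tcp_pos: [455.2, 299.2, 245.4]
ee_rot: [-0.013, 1.0, -0.0, -0.0]
contact_force: [0.6, -0.3, 0.0]
gripper_width: -0.5
```

```bash
python3 look.py d6
```

```text
16.975 [455.2 299.2 245.4] [ 0.6 -0.3  0. ]
```

View pics/d6.png

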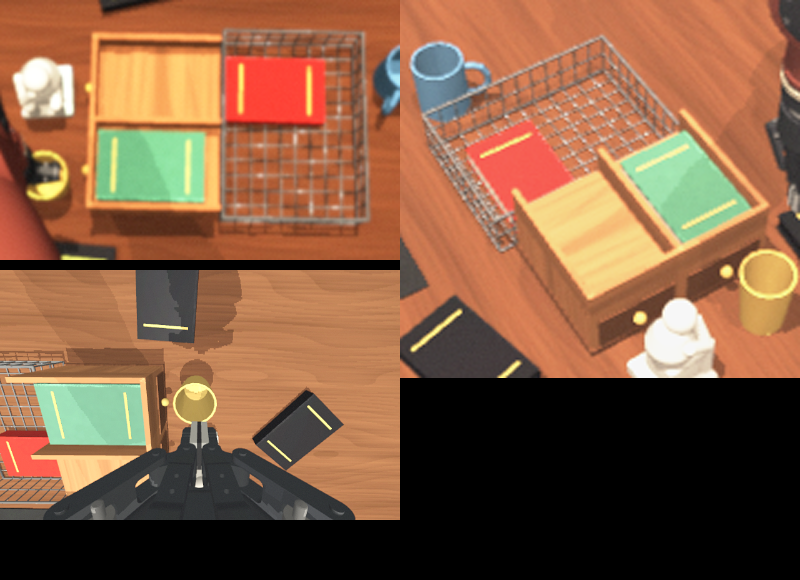

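Run:
```python
from h import *
from station import manip
import cv2
M={};im={}
for n in("top","scene"):
    f=manip.grab_frame(n);M[n]=P(f["mtx"],f["extrinsics"]);im[n]=f["frame"][:,:,::-1]
cv2.imwrite("pics/e.png",np.vstack([cv2.resize(im["top"][150:210,340:420],(640,480),interpolation=2)]))
cv2.imwrite("pics/e2.png",cv2.resize(im["scene"][140:200,240:320],(640,480),interpolation=2))
for t,s in(((310,66),(81,157)),((310,117),(133,133))):
    print(tri([(M["top"],(235+t[0]/2,140+t[1]/2)),(M["scene"],(215+s[0]/2.222,95+s[1]/2.2235))]))
```

```text
(array([ 678.91087098, -116.40867428,   29.19331217]), np.float64(3.439509417441627))
(array([ 594.62271027, -117.06804778,   29.81635607]), np.float64(2.890698212964139))
```

View pics/e.png

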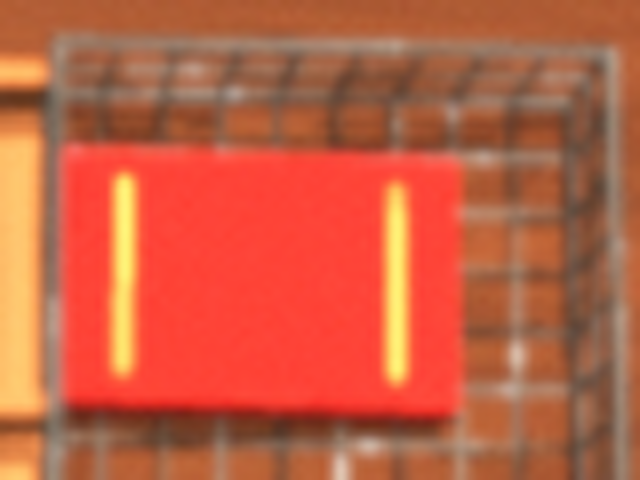

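View pics/e2.png

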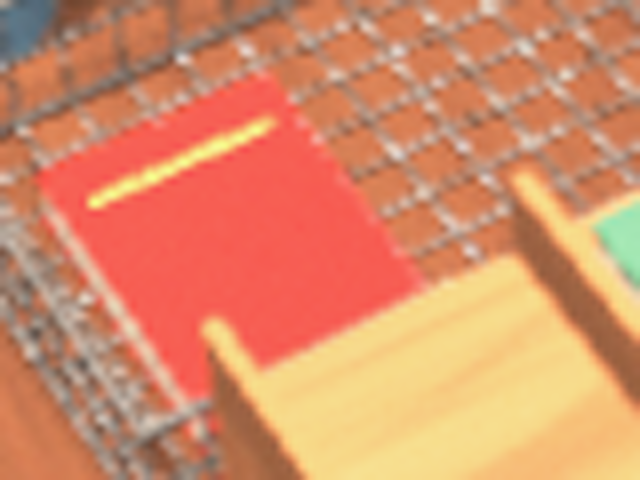

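```bash
python3 -c "
from station import manip
print(manip.finish_job())"
```

```text
the job is handed in; nothing more can be done
None
```

The red book is lying flat in the wire basket, clear of the rack, and I handed the job in at about 17 s. No verdict was reported.

- **Dragging:** At about 11–16 N the fingertips slipped, moving 19 mm while the book moved only about 4 mm. At about 22–26 N it followed fully, and I dragged it a further 49 mm.
- **Pushing out:** With room behind the book, I lowered the shut fingers there and pushed it along the lane floor. It tipped over the open end, and I kept pushing the tail until it dropped in. The highest force I read was 26 N.
- **Last checks:** With two views, the front band on the cover measures z≈29–30 mm, against an expected 32 mm, within measuring error. That puts the book's centre at about 16 mm, against the 55 mm limit. The band spacing seen from above (about 111 mm, 110 mm before) shows the book is lying flat.
- **Other things:** In the last pictures the green book, statuette, mug and pen cup look where they were. I judged this by eye and did not re-measure them.
- **Disagreement:** My early triangulation of two points on the green book failed, with residuals of about 30 mm from mismatched points. I didn't use it.

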